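# Build up a stacked shoe heel on the building board

### The arm

A 6-joint arm with a two-finger parallel gripper is mounted at the origin on the work surface. World frame = base frame: x ahead of the robot, y to its left, z up, the work surface at z = 0. Lengths are in m, angles in degrees, forces in N, time in s.
With the tool pointing down it reaches from about 0.325 to 0.85 m from the base axis. Payload 15.5 kg.
Tool frame: the origin (TCP) lies midway between the tips of the shut fingers; the grasp point (between the pads) lies 19 mm behind it; z points along the fingers, y is the line along which they close (so a half turn about z gives the same grasp; the last joint's range is limited). The gripper opens to 91 mm and grips with 3 to 60 N. Pads are 32 mm wide; open, the fingers measure 118 mm over their backs; the gripper's body (76 mm by 178 mm) begins 60 mm behind the grasp point.
Start: joints at [-71.878, 28.281, 77.091, -0, 74.628, -5.472], TCP at [0.25, -0.573, 0.214] pointing down, gripper open.
Joint ranges: [-166.48, 166.48], [-47.26, 123.95], [12.59, 153.08], [-70.14, 250.14], [6.76, 159.57], [-176.63, 176.63]. Speed limits (degrees/s): [108.29, 108.29, 147.25, 172.46, 172.46, 172.46].

### API

Orientations are given as a 3x3 rotation matrix whose columns are the frame's x, y, z axes.
In Python, from station import arm, grab_frame, camera_params, job gives the robot as it stands.
- The arm moves only by the shell command python3 -m pendant 'ROWS' [OPENING] [FORCE]. ROWS is JSON, a list of rows, each a list of 6 numbers: the shift along the world's x, y, z in cm, then the turn, a rotation vector about the world's x, y, z in rad. A call has 1 to 12 rows; each row is the pose to reach, as a shift and turn from the pose commanded when the call began; what a row does not reach only later rows make up. A row lasts 1/12 s, in which the tool goes at most 41.7 mm and 7.16 degrees, less where a joint would pass 70% of its speed; a pose out of reach is approached as far as the arm can. A call with a gripper value outside its range is refused whole. OPENING is the finger opening in cm, from 0 to 9.12, set as the call begins (- or left out, the last holds). The fingers move at their own pace and stop on an object; FORCE is the grip in N (left out, the last holds). Time passes only in rows, so rows that repeat a pose let the fingers close. It gives the time, the measured TCP pose, the force, the opening and the grip force at its end, in the units of the state.
- arm.state(): the state, without advancing time (a new reading comes with each control period).
- grab_frame(name): name is "side" or "top" or "wrist"; returns the picture (384x512x3 uint8, red, green, blue); there is no depth.
- camera_params(name): a dict with "fx", "fy", "cx", "cy" (pixels), "world_to_cam" (4x4, takes a point from world to camera coordinates). Camera axes: x right, y down, z forward; pixel columns grow to the right and rows downward; lengths in m; the calibration is good to about 2 mm. A picture is of the moment at which its call begins: read the wrist's pose just before it. camera_params takes no time and is no camera call; for the wrist camera it gives the pose at the moment of the call.
- job.close_job(): hands the job in; it is judged then, once.
The state is a dict: "time": time; "joint_positions": joint angles; "joint_velocities": joint speeds; "tau": joint torques, N m; "ee_pos": TCP position; "eef_rot": TCP orientation; "ft_force": force on the tool from outside, world axes, zero at the start; "wrist_torque": the same for the moment, N m; "opening": opening from 0.0 (shut) to 1.0 (fully open); "grasp_force": force on a finger pad.
Only numpy, scipy, OpenCV 4.12 (cv2) and the standard library are available. Lean on these libraries where they do the work, as an engineer would, in place of code of your own. Each camera call takes 0.05 s, during which the arm holds its last target. There are 200 camera calls.

### The job

Build a heel on the building board: lay the large leather lift on the printed outline, then the medium, then the small lift, then the black rubber top piece, all pointing the same way as the outline, with their straight edges flush above its straight edge and centred sideways, and finally stand the steel weight upright on the middle of the top piece. Leave the nail tin, the sanding block and the thread spool where they are.

Things in the scene. Friction and masses are not known exactly. Their poses are not given: they have to be found in the camera images.
- lift_large: Large heel lift: loose flat stiff brown leather plate, 66 mm wide (y), 76 long (x), 12 thick, the largest of three. D-shaped: a straight edge, two parallel sides 43 mm long, then a half-round end of radius 33. Origin: centre of its underside; straight edge at x = -38 mm, round end at +38; z up. Grip across the parallel sides (along y), about 8 mm from the origin towards the straight edge.
- lift_medium: Medium heel lift: loose flat stiff brown leather plate, 54 mm wide (y), 62 long (x), 12 thick, the middle one of three. D-shaped: a straight edge, two parallel sides 35 mm long, then a half-round end of radius 27. Origin: centre of its underside; straight edge at x = -31 mm, round end at +31; z up. Grip across the parallel sides (along y), about 8 mm from the origin towards the straight edge.
- lift_small: Small heel lift: loose flat stiff brown leather plate, 42 mm wide (y), 48 long (x), 12 thick, the smallest of three. D-shaped: a straight edge, two parallel sides 27 mm long, then a half-round end of radius 21. Origin: centre of its underside; straight edge at x = -24 mm, round end at +24; z up. Grip across the parallel sides (along y), about 8 mm from the origin towards the straight edge.
- top_piece: Rubber top piece: loose flat stiff black rubber plate of the same D shape, 36 mm wide (y), 42 long (x), 10 thick; parallel sides 24 mm long, round end of radius 18. Origin: centre of its underside; straight edge at x = -21 mm, round end at +21; z up. Grip across the parallel sides (along y), about 8 mm from the origin towards the straight edge.
- weight: Press weight: a plain upright solid steel cylinder, 34 mm diameter, 60 mm tall, about 0.4 kg, loose. Origin: centre of its underside; z up. Grip it across the diameter.
- board: Building board: dark walnut block fixed to the bench, 110 mm (x) by 84 (y) by 24 high. Origin: centre of its underside; z up. On top a cream printed heel outline, D-shaped, 66 mm wide, 76 long: straight edge at x = -50 mm, centred on y = 0, round end at x = +26, towards the two brass screws. Lifts lie with their x along the board's x; origins then at x = -12 (large), -19, -26, -29 (top piece).
- nail_tin: Bystander, not to be moved: low round open aluminium tin with brass nails, 68 mm diameter, 30 mm high, loose. Origin: centre of its underside.
- sanding_block: Bystander, not to be moved: rectangular cork sanding block, 80 mm (x) by 45 mm (y) by 32 mm high, loose. Origin: centre of its underside.
- thread_spool: Bystander, not to be moved: cream thread spool standing upright, flanges 44 mm diameter, 45 mm high, loose. Origin: centre of its underside.

How it is judged:
By the outcome, as a careful person would: the job done as asked, in the order asked, and still so for the second after the job is handed in, with the robot touching nothing.
It also fails if it takes over 136 s, if anything falls off the work surface, if the arm or the gripper's body presses on something with over 40 N, if the wrist force passes 120 N, or if a joint passes its speed limit or range.

## Working session

There is one attempt and no reset: what is moved stays moved. The work goes in short steps, Python scripts to look and compute and a shell command to move; the robot and the scene stay as the last step left them, time stands still between calls to the robot, and variables do not carry over. Pictures are saved under pics/ and viewed, at most 14 in all, crops included, and the job is handed in when it is done.

```bash
mkdir -p pics; ls
python3 - <<'E'
from station import arm,grab_frame,camera_params
import cv2
print(arm.state())
for n in("top","side"):
    cv2.imwrite(f"pics/{n}0.png",cv2.resize(grab_frame(n)[:,:,::-1],(800,600),interpolation=cv2.INTER_CUBIC)); print(n,camera_params(n))
E
```

```text
pics
{'time': 0.0, 'joint_positions': array([-7.18740978e+01,  2.83141164e+01,  7.71277115e+01,  9.79015024e-06,
        7.46275880e+01, -5.47323265e+00]), 'joint_velocities': array([-0.07923526, -0.00999512, -0.0239885 , -0.00742998,  0.00303141,
       -0.07469607]), 'tau': array([ 5.57003495e-04, -8.78805971e+01, -3.81848216e+01,  7.07830978e-02,
        5.33617276e-02, -6.09806852e-05]), 'ee_pos': array([ 0.25007875, -0.5723725 ,  0.21334316]), 'eef_rot': array([[ 9.16368814e-01,  4.00334927e-01, -3.76759995e-04],
       [ 4.00335088e-01, -9.16368098e-01,  1.15146601e-03],
       [ 1.15721221e-04, -1.20599779e-03, -9.99999266e-01]]), 'ft_force': array([-0.22685346,  0.32848779, -0.97719596]), 'wrist_torque': array([-0.02268347,  0.00505831,  0.02758585]), 'grasp_force': 0.0, 'opening': 1.0001846143256954}
top {'fx': 379.36649947239897, 'fy': 379.36649947239897, 'cx': 259.7858667022402, 'cy': 185.97799558587786, 'world_to_cam': array([[ 0.02061889, -0.99944881,  0.02601801, -0.01252184],
       [-0.99636407, -0.02269303, -0.08211988,  0.5307207 ],
       [ 0.08266504, -0.02423019, -0.99628279,  0.97708024],
       [ 0.        ,  0.        ,  0.        ,  1.        ]])}
side {'fx': 485.2527994481865, 'fy': 485.2527994481865, 'cx': 248.82534216969668, 'cy': 190.93791698615848, 'world_to_cam': array([[ 0.94363661, -0.33028569,  0.02147833, -0.49451433],
       [-0.14163428, -0.4616005 , -0.87570812,  0.1076024 ],
       [ 0.29914827,  0.82330817, -0.4823629 ,  1.29854688],
       [ 0.        ,  0.        ,  0.        ,  1.        ]])}
```

View pics/top0.png

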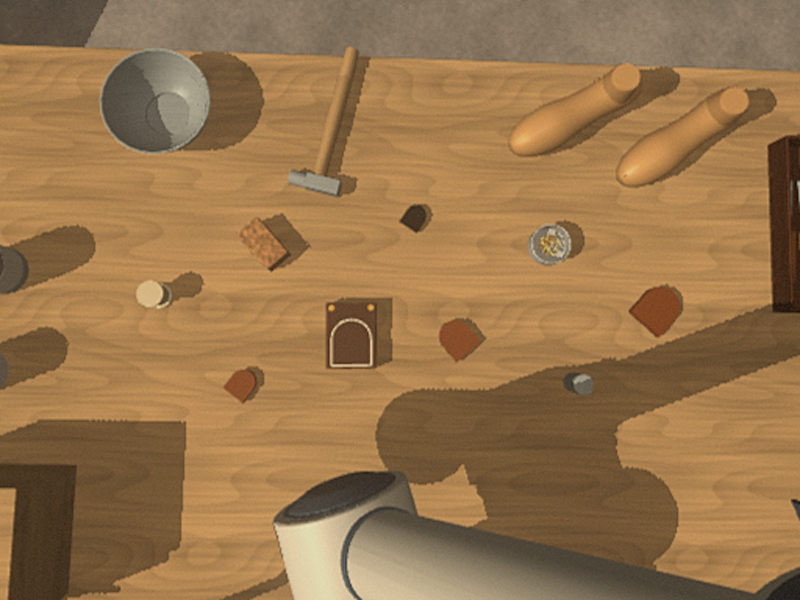

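View pics/side0.png

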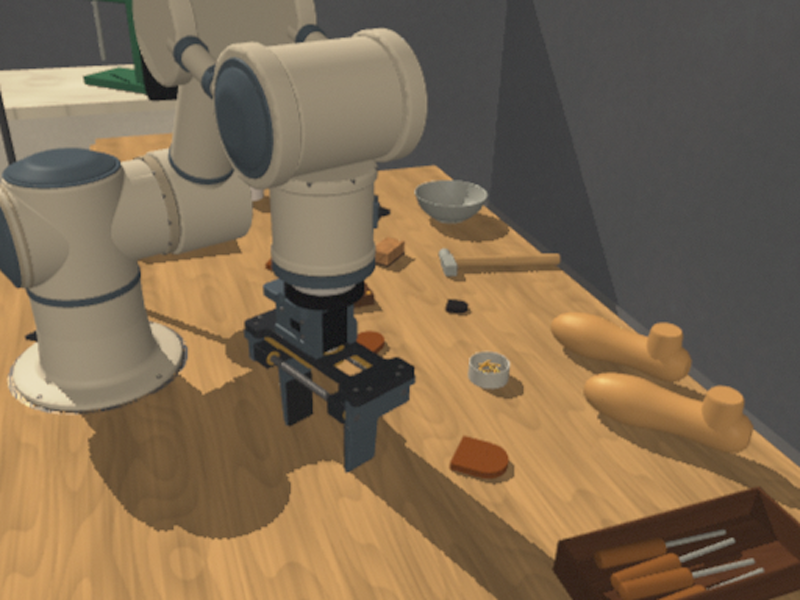

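The top view (shown at 800x600) has the board at (351,335) with screws away from the robot, large lift (656,311), medium (461,339), small (242,384), top piece (414,217), weight (579,383), tin (550,243), cork (264,243) and spool (153,293). The side view confirms they all lie flat or upright, with the gripper over free bench.

```bash
cat > h.py <<'E'
import numpy as np,cv2
from scipy.optimize import minimize
from station import arm,grab_frame,camera_params
S=4
def D(L,W):
    r=W/2;a=np.linspace(-np.pi/2,np.pi/2,25)
    return np.vstack([[-L/2,-r],np.c_[L/2-r+r*np.cos(a),r*np.sin(a)],[-L/2,r]])/1000
def circ(d):
    a=np.linspace(0,2*np.pi,40);return np.c_[np.cos(a),np.sin(a)]*d/2000
SH={'large':(D(76,66),.012),'medium':(D(62,54),.012),'small':(D(48,42),.012),'top':(D(42,36),.010),'weight':(circ(34),.06)}
def proj(c,P):
    q=np.c_[P,np.ones(len(P))]@c['world_to_cam'][:3].T
    return np.c_[c['fx']*q[:,0]/q[:,2]+c['cx'],c['fy']*q[:,1]/q[:,2]+c['cy']]
def ray(c,u,v,z):
    R=c['world_to_cam'][:3,:3];t=c['world_to_cam'][:3,3];o=-R.T@t
    d=R.T@np.array([(u-c['cx'])/c['fx'],(v-c['cy'])/c['fy'],1]);return (o+d*(z-o[2])/d[2])[:2]
def hull(c,sh,p,z0,z1):
    o,_=sh,0;C,s=np.cos(p[2]),np.sin(p[2]);xy=o@np.array([[C,s],[-s,C]])+p[:2]
    P=np.vstack([np.c_[xy,np.full(len(o),z)] for z in {z0,z1}])
    return cv2.convexHull(proj(c,P).astype(np.float32))
def pick(mask,uv):
    n,l,st,ce=cv2.connectedComponentsWithStats(mask.astype(np.uint8))
    ys,xs=np.nonzero(l);i=np.argmin((xs-uv[0])**2+(ys-uv[1])**2)
    return (l==l[ys[i],xs[i]]).astype(np.uint8)
def fit(c,mask,sh,z0,z1,xy,yaws=None):
    # mask at scale S; fit the prism silhouette by overlap
    x0,y0,w,h=cv2.boundingRect(mask);m=80;X=max(x0-m,0);Y=max(y0-m,0);M=mask[Y:y0+h+m,X:x0+w+m]
    def f(p):
        k=((hull(c,sh,p,z0,z1)+.5)*S-.5-[X,Y])*16
        r=np.zeros(M.shape,np.uint8);cv2.fillPoly(r,[np.round(k).astype(np.int32)],1,shift=4)
        return 1-(r&M).sum()/max((r|M).sum(),1)
    best=None
    for a in (np.radians(np.arange(0,360,20)) if yaws is None else yaws):
        q=minimize(f,[*xy,a],method='Nelder-Mead',options=dict(initial_simplex=np.array([xy[0],xy[1],a])+np.array([[0,0,0],[.01,0,0],[0,.01,0],[0,0,.3]]),xatol=1e-5,fatol=1e-5))
        if best is None or q.fun<best.fun:best=q
    return best.x,1-best.fun
def up(im): return cv2.resize(im,None,fx=S,fy=S,interpolation=cv2.INTER_CUBIC)
def leather(im):
    i=im.astype(float);return (i[...,0]/(i[...,1]+1)>1.72)&(i[...,0]>60)
E
python3 - <<'E'
from h import *
c=camera_params('top');im=grab_frame('top');cv2.imwrite('pics/rawtop.png',im[:,:,::-1]);U=up(im)
def px(u,v):return im[int(v/1.5625),int(u/1.5625)]
for n,u,v in [('large',656,311),('med',461,339),('small',240,385),('top',413,220),('topshadow',427,213),('wood',500,280),('woodshadow',300,240),('board',351,345),('weight',583,384),('cream',331,350),('wshade',540,400)]:print(n,px(u,v))
out=im.copy()
for n,u,v in [('large',656,311),('medium',461,339),('small',242,384),('top',413,220)]:
    i=U.astype(float)
    mk=leather(U) if n!='top' else (i.max(2)<75)
    m=pick(mk,(u/1.5625*S,v/1.5625*S));sh,h=SH[n]
    p,s=fit(c,m,sh,0,h,ray(c,u/1.5625,v/1.5625,h/2))
    print(n,p[:2].round(4),np.degrees(p[2]).round(1)%360,'iou',round(s,3),m.sum()/S/S)
    cv2.polylines(out,[np.round(hull(c,sh,p,0,h)).astype(int)],True,(0,255,0),1)
# cream outline
roi=np.zeros(U.shape[:2],bool);roi[int(312/1.5625*S):int(372/1.5625*S),int(327/1.5625*S):int(377/1.5625*S)]=1
m=((U.min(2)>95)&roi);ct,_=cv2.findContours(pick(m,(331/1.5625*S,350/1.5625*S)),cv2.RETR_EXTERNAL,2)
mm=np.zeros(U.shape[:2],np.uint8);cv2.drawContours(mm,ct,-1,1,-1)
p,s=fit(c,mm,D(76,66),.024,.024,ray(c,351/1.5625,345/1.5625,.024),[-.3,0,.3])
print('outline',p[:2].round(4),np.degrees(p[2]),s,mm.sum()/S/S)
cv2.polylines(out,[np.round(hull(c,D(76,66),p,.024,.024)).astype(int)],True,(0,255,0),1)
print('weight base guess',ray(c,575/1.5625,383/1.5625,0),'top',ray(c,583/1.5625,384/1.5625,.06))
cv2.imwrite('pics/ov.png',cv2.resize(out[110:270,130:450,::-1],(800,400)))
E
```

```text
large [128  73  36]
med [135  80  43]
small [139  83  45]
top [70 55 41]
topshadow [120  92  61]
wood [186 140  86]
woodshadow [111  81  49]
board [100  72  46]
weight [102  94  79]
cream [188 163 121]
wshade [104  77  45]
large [ 0.5127 -0.4366] 316.0 iou 0.868 593.875
medium [ 0.4811 -0.099 ] 182.3 iou 0.006 2.25
small [0.3904 0.2594] 284.1 iou 0.009 2.5
top [ 0.6622 -0.0125] 333.1 iou 0.831 166.125
outline [0.4425 0.0888] 0.6160487763948926 0.909659371400362 759.625
weight base guess [ 0.38044918 -0.29455842] top [ 0.38309512 -0.28881289]
```

View pics/ov.png

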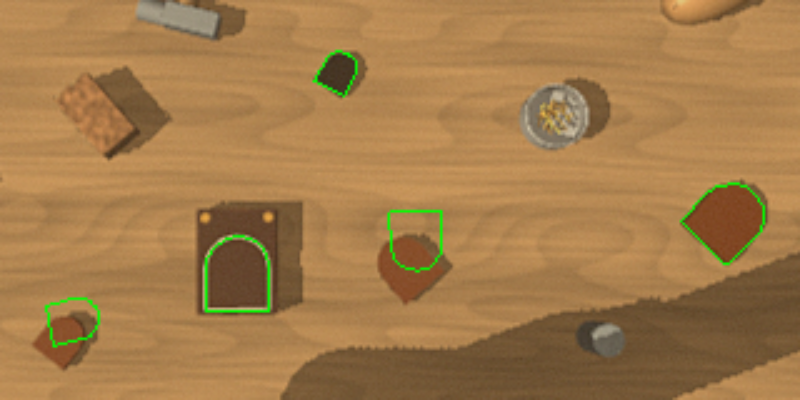

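```bash
sed -i 's/>1.72)&(i\[...,0\]>60)/>1.5)\&(i[...,0]>60)/' h.py
python3 - <<'E'
from h import *
c=camera_params('top');im=cv2.imread('pics/rawtop.png')[:,:,::-1];U=up(cv2.GaussianBlur(im,(0,0),.6))
out=im.copy();i=U.astype(float)
for n,u,v in [('large',656,311),('medium',461,339),('small',242,384),('top',413,220)]:
    mk=leather(U) if n!='top' else (i.max(2)<88)
    mk=cv2.morphologyEx(mk.astype(np.uint8),cv2.MORPH_OPEN,np.ones((9,9)))
    m=pick(mk,(u/1.5625*S,v/1.5625*S));sh,h=SH[n]
    p,s=fit(c,m,sh,0,h,ray(c,u/1.5625,v/1.5625,h/2))
    print(n,p[:2].round(4),np.degrees(p[2]).round(1)%360,'iou',round(s,3),'area',m.sum()/S/S,cv2.contourArea(hull(c,sh,p,0,h)))
    cv2.polylines(out,[np.round(hull(c,sh,p,0,h)).astype(int)],True,(0,255,0),1)
cv2.imwrite('pics/ov2.png',cv2.resize(out[110:270,130:450,::-1],(800,400)))
E
```

```text
large [ 0.5128 -0.4362] 319.8 iou 0.963 area 661.4375 680.5309737254865
medium [ 0.4543 -0.0886] 42.3 iou 0.961 area 428.8125 441.4724787482992
small [0.3701 0.2717] 325.6 iou 0.909 area 270.8125 294.6122698637191
top [ 0.6626 -0.0144] 329.1 iou 0.848 area 169.6875 197.0862088976428
```

View pics/ov2.png

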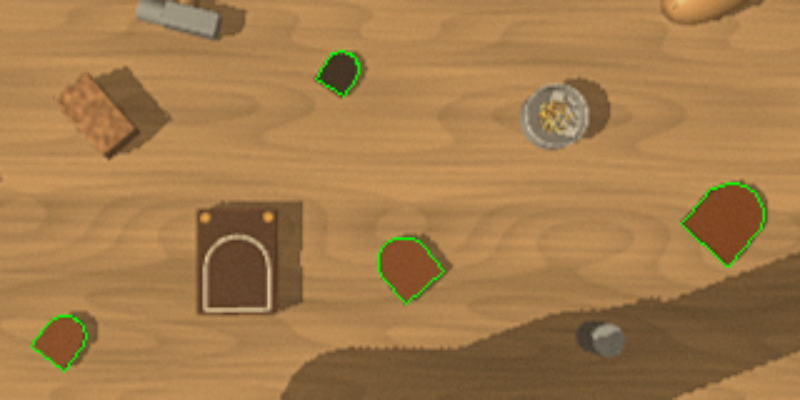

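The overlays fit all four plates. Now I'll hover over the large lift and refine with the wrist camera.

```bash
python3 -m pendant '[[5,3,0,0,0,-0.12],[10,6,0,0,0,-0.24],[14,8,0,0,0,-0.36],[18,10,0,0,0,-0.48],[21,12,0,0,0,-0.6],[25.7,14.2,0,0,0,-0.72],[25.7,14.2,0,0,0,-0.84],[25.7,14.2,0,0,0,-0.96],[25.7,14.2,0,0,0,-1.113],[25.7,14.2,0,0,0,-1.113],[25.7,14.2,0,0,0,-1.113],[25.7,14.2,0,0,0,-1.113]]' 9.1 20
python3 - <<'E'
from h import *
c=camera_params('wrist');im=grab_frame('wrist');cv2.imwrite('pics/w1.png',im[:,:,::-1])
T=np.linalg.inv(c['world_to_cam']);print(T.round(3),c['fx'],arm.state()['ee_pos'])
E
```

```text
time: 1.15
ee_pos: [0.5071, -0.4307, 0.2137]
eef_rot: [[0.766, -0.643, -0.0], [-0.643, -0.766, 0.0], [-0.0, -0.0, -1.0]]
ft_force: [0.3, 0.5, 0.4]
opening: 1.0
grasp_force: 0.0
[[-0.643 -0.743 -0.184  0.558]
 [-0.766  0.624  0.155 -0.474]
 [-0.     0.241 -0.971  0.384]
 [ 0.     0.     0.     1.   ]] 337.0596726428013 [ 0.50693313 -0.43080675  0.21376615]
```

View pics/w1.png

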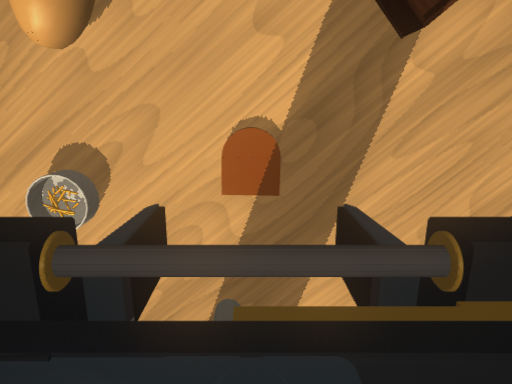

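The wrist view shows the large lift upright at about (251,162), straight edge at row 195, centred between the fingers (column 251), with the tin well to the left.

```bash
cat > wfit.py <<'E'
import sys
from h import *
n=sys.argv[1];g=[float(a) for a in sys.argv[2:5]];z=float(sys.argv[5]) if len(sys.argv)>5 else 0
c=camera_params('wrist');s=arm.state();im=grab_frame('wrist');cv2.imwrite(f'pics/w_{n}_{z}.png',im[:,:,::-1]);U=up(cv2.GaussianBlur(im,(0,0),.6))
sh,h=SH[n];uv=proj(c,np.array([[g[0],g[1],z+h]]))[0]
mk=leather(U) if n!='top' else U.max(2)<60
mk=cv2.morphologyEx(mk.astype(np.uint8),cv2.MORPH_OPEN,np.ones((9,9)))
m=pick(mk,uv*S);p,q=fit(c,m,sh,z,z+h,g[:2],[np.radians(g[2])])
print(n,p[:2].round(4),'yaw',np.degrees(p[2]).round(2),'iou',round(q,3),'area',m.sum()/S/S,cv2.contourArea(hull(c,sh,p,z,z+h)))
gp=p[:2]-.008*np.array([np.cos(p[2]),np.sin(p[2])]);R=s['eef_rot']
print('grip',gp.round(4),'ee',s['ee_pos'].round(4),'toolyaw',np.degrees(np.arctan2(R[1,0],R[0,0])).round(2),'shift cm',((gp-s['ee_pos'][:2])*100).round(2))
E
python3 wfit.py large 0.5128 -0.4362 -40
```

```text
large [ 0.5117 -0.4351] yaw -41.07 iou 0.995 area 3635.75 3619.4654384217574
grip [ 0.5056 -0.4299] ee [ 0.5069 -0.4308  0.2138] toolyaw -40.03 shift cm [-0.13  0.09]
```

```bash
python3 -m pendant '[[0,4,0,0,0,0.1],[0,8,0,0,0,0.2],[0,12,0,0,0,0.3],[0,16,0,0,0,0.4],[0,20,0,0,0,0.5],[-1,24,0,0,0,0.6],[-2,28,0,0,0,0.7],[-3,32,0,0,0,0.71],[-4,36,0,0,0,0.71],[-5,40,0,0,0,0.71],[-6,44,0,0,0,0.71],[-7,48,0,0,0,0.71]]' >/dev/null
python3 -m pendant '[[-0.2,4,0,0,0,0],[-0.2,4,0,0,0,0],[-0.2,4,0,0,0,0],[-0.2,4,0,0,0,0],[-0.2,4,0,0,0,0]]'
python3 - <<'E'
from h import *
c=camera_params('wrist');s=arm.state();im=grab_frame('wrist');cv2.imwrite('pics/wb.png',im[:,:,::-1]);U=up(im)
uv=proj(c,np.array([[.4425-.038,.0888,.024]]))[0];print(uv,s['ee_pos'],s['eef_rot'][0])
m=pick(cv2.morphologyEx(((U.min(2)>85)).astype(np.uint8),cv2.MORPH_OPEN,np.ones((3,3))),uv*S)
ct,hi=cv2.findContours(m,cv2.RETR_CCOMP,2)
mm=np.zeros_like(m);cv2.drawContours(mm,ct,-1,1,-1)
for nm,k in(('outer',mm),('inner',cv2.morphologyEx(mm&(1-m),cv2.MORPH_OPEN,np.ones((9,9))))):
  for L in ((76,66),(73,63)):
    p,q=fit(c,k,D(*L),.024,.024,(.4425,.0888),[0.]);print(nm,L,p.round(4),np.degrees(p[2]),q,k.sum()/16)
cv2.imwrite('pics/wb2.png',np.vstack([im[::1,:,::-1],]));
E
```

```text
time: 2.67
ee_pos: [0.4354, 0.0882, 0.214]
eef_rot: [[1.0, 0.008, 0.0], [0.008, -1.0, -0.0], [0.0, 0.0, -1.0]]
ft_force: [0.2, -0.5, 0.3]
opening: 1.003
grasp_force: 0.0
[249.74919921 196.81398835] [0.43543585 0.088205   0.21395797] [9.99966834e-01 8.14172791e-03 2.06079539e-04]
outer (76, 66) [0.4446 0.0886 0.5744] 32.90844146578599 0.10953380302803173 749.3125
outer (73, 63) [ 0.4489  0.0885 -1.5385] -88.14722280114668 0.11655418944263662 749.3125
inner (76, 66) [0.4425 0.0888 0.    ] 0.0 0.0 0.0
inner (73, 63) [0.4425 0.0888 0.    ] 0.0 0.0 0.0
```

View pics/wb.png

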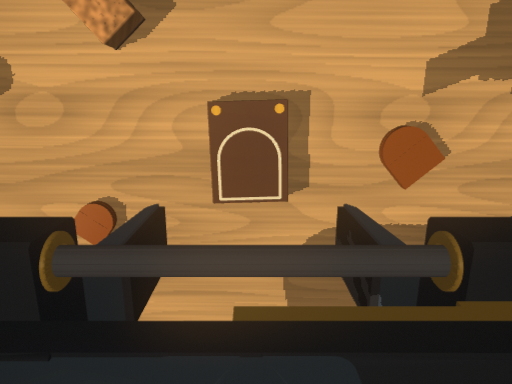

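The wrist view shows the board at columns 209-288 and rows 100-203, with the outline's straight edge at row ~198 between columns 219 and 281. My mask caught the wrong component, so I'll restrict it to the board.

Run:
```python
from h import *
c=camera_params('wrist');im=cv2.imread('pics/wb.png')[:,:,::-1];U=up(im)
roi=np.zeros(U.shape[:2],np.uint8);roi[124*S:201*S,215*S:285*S]=1
for t in (110,130):
  m=((U.min(2)>t)&(roi>0)).astype(np.uint8)
  ct,_=cv2.findContours(m,cv2.RETR_EXTERNAL,2);ct=max(ct,key=cv2.contourArea)
  mm=np.zeros_like(m);cv2.drawContours(mm,[ct],-1,1,-1)
  p,q=fit(c,mm,D(76,66),.024,.024,(.4425,.0888),[0.]);print(t,p[:2].round(4),np.degrees(p[2]),q,mm.sum()/16,cv2.contourArea(hull(c,D(76,66),p,.024,.024)))
```

```text
110 [0.4422 0.0901] 2.0599237605598573 0.935509276789095 4126.5625 3825.3428789324244
130 [0.4416 0.0893] 2.3478207322194455 0.9507196350972354 4055.875 3821.002314509824
```

Run:
```python
from h import *
c=camera_params('wrist');im=cv2.imread('pics/wb.png')[:,:,::-1];U=up(im)
roi=np.zeros(U.shape[:2],np.uint8);roi[124*S:201*S,215*S:285*S]=1
m=((U.min(2)>120)&(roi>0)).astype(np.uint8)
ct,_=cv2.findContours(m,cv2.RETR_EXTERNAL,2);ct=max(ct,key=cv2.contourArea)
mm=np.zeros_like(m);cv2.drawContours(mm,[ct],-1,1,-1)
n,l,st,_=cv2.connectedComponentsWithStats(((m==0)&(mm>0)).astype(np.uint8));inn=(l==1+st[1:,4].argmax()).astype(np.uint8)
for nm,k,w in(('out',mm,2),('out',mm,3),('in',inn,-2),('in',inn,-3)):
  p,q=fit(c,k,D(76+w,66+w),.024,.024,(.4425,.0888),[0.02]);print(nm,w,p[:2].round(4),np.degrees(p[2]),q,k.sum()/16,cv2.contourArea(hull(c,D(76+w,66+w),p,.024,.024)))
# board corner lines: top-surface left/right edges via dark mask
b=(U[...,0]<105).astype(np.uint8);
for r in (115,130,150,170,190):
  row=im[r,200:300,0].astype(int);print(r,row[5:22],row[80:95])
```

```text
out 2 [0.4412 0.0898] 2.1668122959809226 0.9908377162893514 4098.125 4035.279592345003
out 3 [0.4414 0.0899] 2.032416293360132 0.9823893526775678 4098.125 4147.51083559636
in -2 [0.4413 0.0899] 2.461010557618348 0.9801051633479873 3556.8125 3607.42511421151
in -3 [0.4413 0.0898] 1.9451589733040986 0.9925399332982271 3556.8125 3503.963091696729
115 [202 201 183 130 107 107 106 107 113 126 148 154 137 119 108 105 105] [103 104 104 103 104 104 104  91 114 122 121 121 121 120 119]
130 [198 197 198 162 118 106 105 106 106 104 105 104 105 104 105 105 105] [102 102 102 102 102 102 103  90 115 124 123 123 122 121 121]
150 [174 174 173 174 152 116 103 104 104 104 104 103 104 181 227 233 180] [137 101 101 101 101 101 101  84 118 132 133 134 134 133 134]
170 [174 175 176 176 176 152 114 103 103 103 103 103 157 223 233 191 124] [233 171 111 101 100 101 101  85 114 125 126 125 126 125 126]
190 [186 186 187 186 187 186 185 138 107 102 103 103 103 131 220 234 191] [232 171 111 101 101 101 101  92 113 120 119 119 120 119 118]
```

```bash
python3 -m pendant '[[0,-4,0,0,0,-0.1],[0,-8,0,0,0,-0.2],[0,-12,0,0,0,-0.3],[1,-16,0,0,0,-0.4],[2,-20,0,0,0,-0.5],[3,-24,0,0,0,-0.6],[4,-28,0,0,0,-0.725],[4,-32,0,0,0,-0.725],[5,-36,0,0,0,-0.725],[5,-40,0,0,0,-0.725],[6,-44,0,0,0,-0.725],[6.5,-48,0,0,0,-0.725]]' >/dev/null
python3 -m pendant '[[0.52,-3.8,-1,0,0,0],[0.52,-3.8,-5,0,0,0],[0.52,-3.8,-9,0,0,0],[0.52,-3.8,-13,0,0,0],[0.52,-3.8,-16,0,0,0],[0.52,-3.8,-16,0,0,0],[0.52,-3.8,-16,0,0,0]]'
```

```text
time: 4.3
ee_pos: [0.5039, -0.4293, 0.0531]
eef_rot: [[0.753, -0.658, -0.002], [-0.658, -0.753, 0.002], [-0.003, -0.0, -1.0]]
ft_force: [0.9, 0.1, 0.7]
opening: 1.0
grasp_force: 0.0
```

```bash
python3 -m pendant '[[0.17,-0.06,-2,0,0,0],[0.17,-0.06,-3.5,0,0,0],[0.17,-0.06,-4.4,0,0,0],[0.17,-0.06,-4.9,0,0,0],[0.17,-0.06,-4.9,0,0,0],[0.17,-0.06,-4.9,0,0,0]]'
python3 -m pendant '[[0,0,0,0,0,0],[0,0,0,0,0,0],[0,0,0,0,0,0],[0,0,0,0,0,0],[0,0,0,0,0,0],[0,0,0,0,0,0],[0,0,0,0,0,0],[0,0,0,0,0,0]]' 5.5 25
```

```text
time: 4.8
ee_pos: [0.5075, -0.43, 0.0062]
eef_rot: [[0.754, -0.657, 0.001], [-0.657, -0.754, -0.001], [0.002, 0.0, -1.0]]
ft_force: [1.0, 0.0, 0.8]
opening: 0.995
grasp_force: 0.0
time: 5.47
ee_pos: [0.5072, -0.4295, 0.0053]
eef_rot: [[0.754, -0.657, 0.0], [-0.657, -0.754, -0.0], [0.0, 0.0, -1.0]]
ft_force: [-1.4, 1.2, 5.6]
opening: 0.723
grasp_force: 25.0
```

```bash
python3 -m pendant '[[0,0,2,0,0,0],[0,0,5,0,0,0],[0,0,8,0,0,0],[0,3,9,0,0,0.1],[0,7,9,0,0,0.2],[0,11,9,0,0,0.3],[0,15,9,0,0,0.4],[0,19,9,0,0,0.5],[-1,23,9,0,0,0.6],[-2,27,9,0,0,0.7],[-3,31,9,0,0,0.754],[-4,35,9,0,0,0.754]]' 
python3 -m pendant '[[-1,4,0,0,0,0],[-2,8,0,0,0,0],[-3,12,0,0,0,0],[-3.3,15,0,0,0,0],[-3.3,16.9,0,0,0,0],[-3.3,16.9,-2,0,0,0],[-3.3,16.9,-4,0,0,0],[-3.3,16.9,-4,0,0,0],[-3.3,16.9,-4,0,0,0],[-3.3,16.9,-4,0,0,0]]'
```

```text
time: 6.47
ee_pos: [0.4662, -0.0777, 0.095]
eef_rot: [[0.999, 0.042, 0.0], [0.042, -0.999, 0.0], [0.0, -0.0, -1.0]]
ft_force: [0.8, 0.5, -0.3]
opening: 0.721
grasp_force: 25.0
time: 7.3
ee_pos: [0.4342, 0.0895, 0.0555]
eef_rot: [[0.999, 0.037, -0.0], [0.037, -0.999, -0.0], [-0.0, 0.0, -1.0]]
ft_force: [-0.9, -0.9, -0.3]
opening: 0.721
grasp_force: 25.0
```

```bash
python3 -m pendant '[[0,0,-1.3,0,0,0],[0,0,-2.2,0,0,0],[0,0,-2.5,0,0,0],[0,0,-2.6,0,0,0],[0,0,-2.6,0,0,0],[0,0,-2.6,0,0,0]]'
python3 -m pendant '[[0,0,0,0,0,0],[0,0,0,0,0,0],[0,0,0,0,0,0],[0,0,0,0,0,0],[0,0,3,0,0,0],[0,0,7,0,0,0],[0,0,11,0,0,0],[0,0,15,0,0,0],[0,0,18.4,0,0,0],[0,0,18.4,0,0,0],[0,0,18.4,0,0,0],[0,0,18.4,0,0,0]]' 8.5
python3 wfit.py large 0.4413 0.0898 2.1 0.024
```

```text
time: 7.8
ee_pos: [0.4344, 0.0896, 0.0295]
eef_rot: [[0.999, 0.038, 0.001], [0.038, -0.999, 0.0], [0.001, -0.0, -1.0]]
ft_force: [0.6, -0.5, -0.6]
opening: 0.717
grasp_force: 25.0
time: 8.8
ee_pos: [0.4337, 0.0896, 0.2126]
eef_rot: [[0.999, 0.038, -0.0], [0.038, -0.999, 0.0], [-0.0, -0.0, -1.0]]
ft_force: [0.6, -1.5, 0.4]
opening: 0.93
grasp_force: 0.0
large [0.4405 0.089 ] yaw 2.21 iou 0.601 area 6889.0625 4134.189544281806
grip [0.4325 0.0887] ee [0.4337 0.0896 0.2126] toolyaw 2.17 shift cm [-0.12 -0.1 ]
```

```bash
sed -i "s/^mk=leather(U) if/mk=(leather(U)\&((U[...,0]>118)|(z==0))) if/; s/^c=camera/import os\nc=camera/" wfit.py
python3 wfit.py large 0.4413 0.0898 2.1 0.024; python3 -c "
import cv2;cv2.imwrite('pics/c1.png',cv2.resize(cv2.imread('pics/w_large_0.024.png')[80:230,180:330],(600,600)))"
```

```text
large [0.4404 0.0895] yaw 2.17 iou 0.991 area 4145.375 4150.6752948996145
grip [0.4325 0.0892] ee [0.4333 0.0896 0.212 ] toolyaw 2.17 shift cm [-0.09 -0.04]
```

View pics/c1.png

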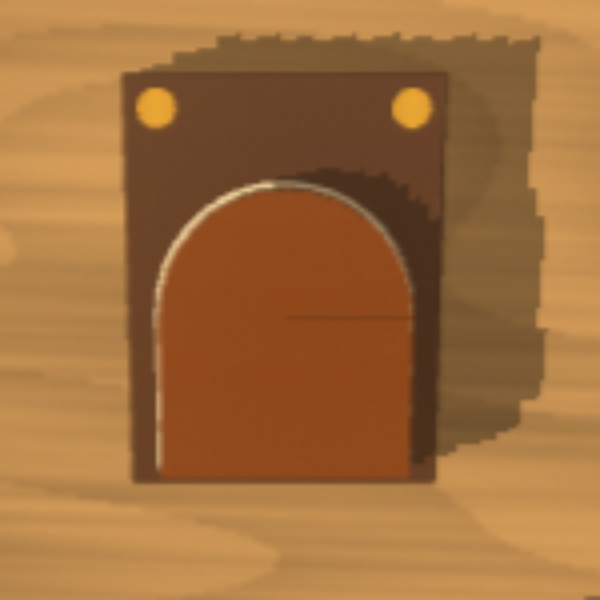

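The large lift lies within about 1 mm of the outline, with a thin cream rim showing at left and top. Next, the medium.

```bash
python3 -m pendant '[[0.3,-4,0,0,0,0.12],[0.6,-8,0,0,0,0.24],[1,-12,0,0,0,0.36],[1.4,-16,0,0,0,0.48],[1.4,-18.2,0,0,0,0.6],[1.4,-18.2,0,0,0,0.695],[1.4,-18.2,0,0,0,0.695],[1.4,-18.2,0,0,0,0.695],[1.4,-18.2,0,0,0,0.695]]'
python3 wfit.py medium 0.4532 -0.0875 42
```

```text
time: 9.65
ee_pos: [0.4475, -0.0922, 0.2119]
eef_rot: [[0.745, 0.667, -0.002], [0.667, -0.745, 0.001], [-0.001, -0.002, -1.0]]
ft_force: [-0.7, 1.4, 0.0]
opening: 0.935
grasp_force: 0.0
medium [ 0.4527 -0.0877] yaw 41.31 iou 0.991 area 2494.3125 2455.851635536761
grip [ 0.4467 -0.0929] ee [ 0.4475 -0.0922  0.2119] toolyaw 41.82 shift cm [-0.08 -0.08]
```

```bash
python3 -m pendant '[[-0.08,-0.08,-4,0,0,-0.01],[-0.08,-0.08,-8,0,0,-0.01],[-0.08,-0.08,-12,0,0,-0.01],[-0.08,-0.08,-16,0,0,-0.01],[-0.08,-0.08,-18.5,0,0,-0.01],[-0.08,-0.08,-20,0,0,-0.01],[-0.08,-0.08,-20.7,0,0,-0.01],[-0.08,-0.08,-20.7,0,0,-0.01],[-0.08,-0.08,-20.7,0,0,-0.01]]' 7.5
python3 -m pendant '[[0,0,0,0,0,0],[0,0,0,0,0,0],[0,0,0,0,0,0],[0,0,0,0,0,0],[0,0,0,0,0,0],[0,0,0,0,0,0],[0,0,0,0,0,0],[0,0,0,0,0,0]]' 4.5 25
```

```text
time: 10.45
ee_pos: [0.4474, -0.0928, 0.0062]
eef_rot: [[0.75, 0.661, -0.0], [0.661, -0.75, 0.0], [-0.0, -0.0, -1.0]]
ft_force: [-0.0, 0.2, -0.2]
opening: 0.823
grasp_force: 0.0
time: 11.12
ee_pos: [0.4477, -0.0933, 0.0066]
eef_rot: [[0.75, 0.661, 0.001], [0.661, -0.75, -0.0], [0.001, 0.001, -1.0]]
ft_force: [-0.4, 0.6, 12.2]
opening: 0.588
grasp_force: 25.0
```

```bash
python3 -m pendant '[[0,0,2,0,0,0],[0,0,5,0,0,0],[0,0,8,0,0,0],[0,4,9,0,0,-0.12],[0,8,9,0,0,-0.24],[-1,12,9,0,0,-0.36],[-2,16,9,0,0,-0.48],[-2.13,18.24,9,0,0,-0.6],[-2.13,18.24,8,0,0,-0.686],[-2.13,18.24,6.5,0,0,-0.686],[-2.13,18.24,6.5,0,0,-0.686],[-2.13,18.24,6.5,0,0,-0.686]]' 
python3 -c "
from station import arm
import numpy as np
for i in range(1):print(arm.state()['ee_pos'].round(4))"
```

```text
time: 12.12
ee_pos: [0.4255, 0.0892, 0.0709]
eef_rot: [[0.999, 0.039, -0.001], [0.039, -0.999, -0.0], [-0.001, 0.0, -1.0]]
ft_force: [0.7, 0.3, -0.6]
opening: 0.592
grasp_force: 25.0
[0.4255 0.0892 0.0709]
```

```bash
python3 -m pendant '[[0.05,0,-1.3,0,0,0],[0.05,0,-2.2,0,0,0],[0.05,0,-2.6,0,0,0],[0.05,0,-2.8,0,0,0],[0.05,0,-2.85,0,0,0],[0.05,0,-2.85,0,0,0]]'
python3 -m pendant '[[0,0,0,0,0,0],[0,0,0,0,0,0],[0,0,0,0,0,0],[0,0,0,0,0,0],[0,0,3,0,0,0],[0,0,7,0,0,0],[0,0,11,0,0,0],[0,0,15,0,0,0],[0,0,18.4,0,0,0],[0,0,18.4,0,0,0],[0,0,18.4,0,0,0],[0,0,18.4,0,0,0]]' 7.2
python3 - <<'E'
import cv2
from station import *
cv2.imwrite('pics/c2.png',cv2.resize(grab_frame('wrist')[80:230,180:330,::-1],(600,600)))
E
```

```text
time: 12.62
ee_pos: [0.4267, 0.089, 0.0428]
eef_rot: [[0.999, 0.037, 0.0], [0.037, -0.999, -0.0], [0.0, 0.0, -1.0]]
ft_force: [0.1, 0.0, -0.9]
opening: 0.591
grasp_force: 25.0
time: 13.62
ee_pos: [0.426, 0.0892, 0.2261]
eef_rot: [[0.999, 0.037, -0.0], [0.037, -0.999, -0.0], [-0.0, 0.0, -1.0]]
ft_force: [-0.2, 0.1, 0.1]
opening: 0.788
grasp_force: 0.0
```

View pics/c2.png

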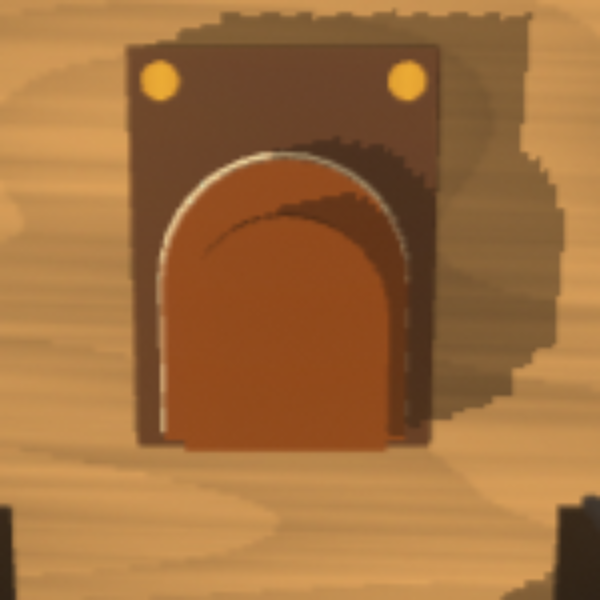

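The medium sits centred on the large (columns 187-386), its edge at row 450 against 438. That matches the parallax of 12 mm height; I'll check it numerically on the way to the small lift.

```bash
python3 - <<'E'
from h import *
c=camera_params('wrist')
f=lambda a,b,z:ray(c,180+a/4-.37,80+b/4-.37,z).round(4)
print('med',f(187,451,.048),f(386,451,.048),'large',f(165,439,.036),f(405,439,.036))
E
python3 -m pendant '[[-1,4,0,0,0,-0.12],[-2,8,0,0,0,-0.24],[-3,12,0,0,0,-0.36],[-4,15,0,0,0,-0.48],[-5,17,0,0,0,-0.6],[-6.4,18.8,-1.2,0,0,-0.637],[-6.4,18.8,-1.2,0,0,-0.637],[-6.4,18.8,-1.2,0,0,-0.637],[-6.4,18.8,-1.2,0,0,-0.637]]'
python3 wfit.py small 0.369 0.2728 -34.4
```

```text
med [0.4018 0.1141] [0.4038 0.0611] large [0.4019 0.121 ] [0.4043 0.055 ]
time: 14.42
ee_pos: [0.3619, 0.277, 0.2134]
eef_rot: [[0.827, -0.563, -0.002], [-0.563, -0.827, -0.001], [-0.001, 0.002, -1.0]]
ft_force: [1.0, -0.5, -0.4]
opening: 0.793
grasp_force: 0.0
small [0.3685 0.2713] yaw -36.69 iou 0.992 area 1499.5 1484.0046507568331
grip [0.3621 0.2761] ee [0.3619 0.277  0.2134] toolyaw -34.23 shift cm [ 0.02 -0.09]
```

```bash
python3 -m pendant '[[0.02,-0.09,-4,0,0,-0.043],[0.02,-0.09,-8,0,0,-0.043],[0.02,-0.09,-12,0,0,-0.043],[0.02,-0.09,-16,0,0,-0.043],[0.02,-0.09,-18.5,0,0,-0.043],[0.02,-0.09,-20,0,0,-0.043],[0.02,-0.09,-20.7,0,0,-0.043],[0.02,-0.09,-20.7,0,0,-0.043],[0.02,-0.09,-20.7,0,0,-0.043]]' 6.5
python3 -m pendant '[[0,0,0,0,0,0],[0,0,0,0,0,0],[0,0,0,0,0,0],[0,0,0,0,0,0],[0,0,0,0,0,0],[0,0,0,0,0,0],[0,0,0,0,0,0],[0,0,0,0,0,0]]' 3.4 20
```

```text
time: 15.22
ee_pos: [0.3632, 0.276, 0.0078]
eef_rot: [[0.8, -0.6, 0.0], [-0.6, -0.8, 0.0], [0.0, -0.0, -1.0]]
ft_force: [0.6, 0.3, 0.2]
opening: 0.709
grasp_force: 0.0
time: 15.88
ee_pos: [0.363, 0.2766, 0.0081]
eef_rot: [[0.8, -0.6, 0.001], [-0.6, -0.8, 0.001], [0.001, -0.001, -1.0]]
ft_force: [0.5, -0.9, 11.0]
opening: 0.454
grasp_force: 20.0
```

```bash
python3 -m pendant '[[0,0,2,0,0,0],[0,0,5,0,0,0],[0,0,8,0,0,0],[1,-4,9,0,0,0.12],[2,-8,9,0,0,0.24],[3,-12,9,0,0,0.36],[4,-15,9,0,0,0.48],[5,-17.5,9,0,0,0.6],[5.65,-18.74,8,0,0,0.68],[5.65,-18.74,7,0,0,0.68],[5.65,-18.74,7,0,0,0.68],[5.65,-18.74,7,0,0,0.68]]'
```

```text
time: 16.88
ee_pos: [0.4186, 0.0889, 0.0774]
eef_rot: [[0.999, 0.033, -0.001], [0.033, -0.999, 0.0], [-0.001, -0.0, -1.0]]
ft_force: [-0.6, -0.1, -0.6]
opening: 0.457
grasp_force: 20.0
```

```bash
python3 -m pendant '[[0,0,0,0,0,0],[0,0,0,0,0,0]]'
```

```text
time: 17.05
ee_pos: [0.419, 0.0897, 0.0779]
eef_rot: [[0.999, 0.036, 0.0], [0.036, -0.999, 0.0], [0.0, -0.0, -1.0]]
ft_force: [0.2, 0.0, -1.3]
opening: 0.455
grasp_force: 20.0
```

```bash
python3 -m pendant '[[0.06,-0.03,-1,0,0,0],[0.06,-0.03,-1.7,0,0,0],[0.06,-0.03,-2,0,0,0],[0.06,-0.03,-2.15,0,0,0],[0.06,-0.03,-2.2,0,0,0],[0.06,-0.03,-2.2,0,0,0]]'
python3 -m pendant '[[0,0,0,0,0,0],[0,0,0,0,0,0],[0,0,0,0,0,0],[0,0,0,0,0,0],[0,0,3,0,0,0],[0,0,7,0,0,0],[0,0,11,0,0,0],[0,0,15,0,0,0],[0,0,17.5,0,0,0],[0,0,17.5,0,0,0],[0,0,17.5,0,0,0],[0,0,17.5,0,0,0]]' 6
python3 - <<'E'
import cv2
from station import *
cv2.imwrite('pics/c3.png',cv2.resize(grab_frame('wrist')[80:230,180:330,::-1],(600,600)))
E
```

```text
time: 17.55
ee_pos: [0.4194, 0.089, 0.0557]
eef_rot: [[0.999, 0.037, -0.001], [0.037, -0.999, 0.0], [-0.001, -0.0, -1.0]]
ft_force: [-2.2, 2.7, 5.5]
opening: 0.454
grasp_force: 20.0
time: 18.55
ee_pos: [0.4192, 0.0886, 0.2298]
eef_rot: [[0.999, 0.037, -0.001], [0.037, -0.999, -0.0], [-0.001, 0.0, -1.0]]
ft_force: [-0.2, -0.5, -0.6]
opening: 0.657
grasp_force: 0.0
```

View pics/c3.png

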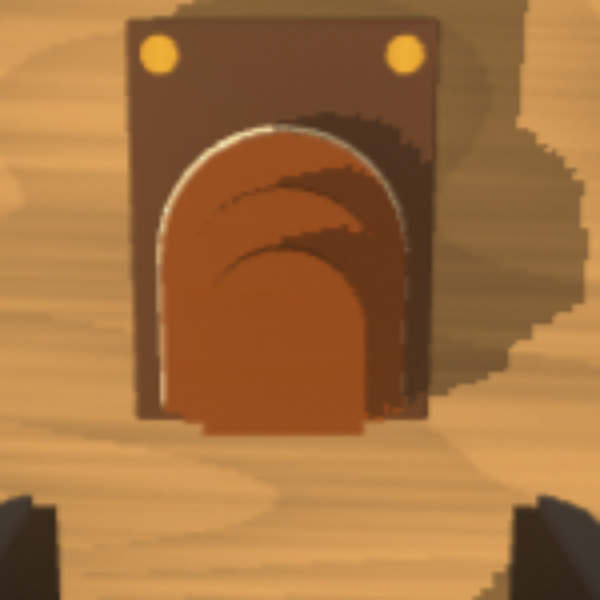

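The small lift is centred (columns 203-364), edge at row 434, consistent with the parallax. On to the top piece.

```bash
python3 - <<'E'
from h import *
c=camera_params('wrist')
f=lambda a,b,z:ray(c,180+a/4-.37,80+b/4-.37,z).round(4)
print('small',f(203,435,.06),f(364,435,.06))
E
python3 -m pendant '[[4,-1,0,0,0,-0.1],[8,-2,0,0,0,-0.2],[11,-3,0,0,0,-0.3],[14,-5,0,0,0,-0.4],[17,-7,0,0,0,-0.5],[20,-9,0,0,0,-0.578],[23.5,-9.8,-1.6,0,0,-0.578],[23.5,-9.8,-1.6,0,0,-0.578],[23.5,-9.8,-1.6,0,0,-0.578],[23.5,-9.8,-1.6,0,0,-0.578]]' 6
python3 wfit.py top 0.6615 -0.0133 -31
```

```text
small [0.4016 0.1089] [0.4031 0.0671]
time: 19.43
ee_pos: [0.6538, -0.0092, 0.2126]
eef_rot: [[0.857, -0.515, -0.003], [-0.515, -0.857, 0.0], [-0.003, 0.001, -1.0]]
ft_force: [0.1, -0.2, -0.4]
opening: 0.657
grasp_force: 0.0
top [ 0.6615 -0.0133] yaw -31.0 iou 0.0 area 1827.8125 1111.8351707368856
grip [ 0.6546 -0.0092] ee [ 0.6538 -0.0092  0.2126] toolyaw -31.0 shift cm [ 0.09 -0.  ]
```

```bash
python3 - <<'E'
from h import *
c=camera_params('wrist');im=cv2.imread('pics/w_top_0.0.png')[:,:,::-1]
u,v=proj(c,np.array([[.6615,-.0133,.01]]))[0];u=int(u);v=int(v);print(u,v,im[v,u],im[v-25:v+26:5,u].tolist(),im[v,u-35:u+36:5].tolist())
E
sed -i 's/U.max(2)<60/U.max(2)<75/' wfit.py; python3 wfit.py top 0.6615 -0.0133 -31
```

```text
top [ 0.6599 -0.0125] yaw -32.18 iou 0.876 area 976.5 1103.865339607466
grip [ 0.6531 -0.0083] ee [ 0.6537 -0.009   0.2135] toolyaw -30.98 shift cm [-0.06  0.07][ WARN:0@0.448] global loadsave.cpp:275 findDecoder imread_('pics/w_top_0.0.png'): can't open/read file: check file path/integrity
Traceback (most recent call last):
TypeError: 'NoneType' object is not subscriptable
```

```bash
sed -i 's/U.max(2)<75/U.max(2)<86/' wfit.py; python3 wfit.py top 0.6615 -0.0133 -31;  python3 - <<'E'
from h import *
c=camera_params('wrist');im=cv2.imread('pics/w_top_0.png')[:,:,::-1]
u,v=proj(c,np.array([[.6605,-.0128,.01]]))[0];u=int(u);v=int(v);print(u,v,im[v-28:v+29:2,u,0].tolist(),im[v,u-28:u+29:2,0].tolist())
cv2.imwrite('pics/c4.png',cv2.resize(im[v-40:v+40,u-50:u+50,::-1],(500,400)))
E
```

```text
top [ 0.66   -0.0125] yaw -31.54 iou 0.913 area 1012.9375 1099.7903960057301
grip [ 0.6532 -0.0083] ee [ 0.6538 -0.0089  0.2141] toolyaw -30.97 shift cm [-0.06  0.06]
250 160 [205, 200, 133, 127, 131, 68, 67, 68, 68, 67, 67, 67, 66, 65, 67, 66, 66, 66, 67, 66, 66, 66, 66, 66, 181, 192, 195, 199, 202] [200, 201, 204, 204, 193, 193, 131, 67, 67, 67, 67, 66, 67, 66, 67, 67, 66, 67, 66, 67, 66, 67, 99, 124, 124, 126, 193, 195, 193]
```

View pics/c4.png

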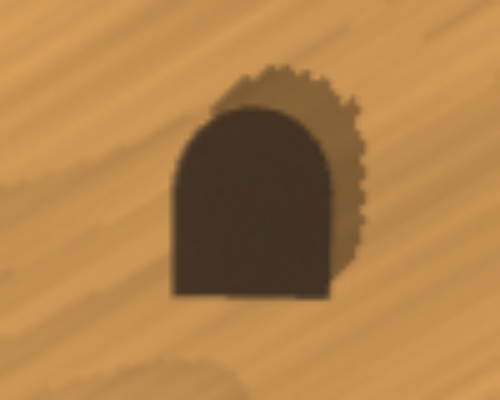

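The crop shows the black top piece, straight edge at the bottom and nearly aligned with the tool. The threshold was a bit tight.

```bash
sed -i 's/U.max(2)<86/U[...,0]<105/' wfit.py; python3 wfit.py top 0.66 -0.0125 -31.5
```

```text
top [ 0.66   -0.0129] yaw -32.15 iou 0.968 area 1073.8125 1097.1762056453153
grip [ 0.6533 -0.0086] ee [ 0.654  -0.0088  0.2146] toolyaw -30.97 shift cm [-0.07  0.02]
```

```bash
python3 -m pendant '[[-0.07,0.02,-4,0,0,-0.017],[-0.07,0.02,-8,0,0,-0.017],[-0.07,0.02,-12,0,0,-0.017],[-0.07,0.02,-16,0,0,-0.017],[-0.07,0.02,-18.5,0,0,-0.017],[-0.07,0.02,-20,0,0,-0.017],[-0.07,0.02,-20.8,0,0,-0.017],[-0.07,0.02,-20.8,0,0,-0.017],[-0.07,0.02,-20.8,0,0,-0.017]]'
python3 -m pendant '[[0,0,0,0,0,0],[0,0,0,0,0,0],[0,0,0,0,0,0],[0,0,0,0,0,0],[0,0,0,0,0,0],[0,0,0,0,0,0],[0,0,0,0,0,0],[0,0,0,0,0,0]]' 2.9 20
```

```text
time: 20.38
ee_pos: [0.6544, -0.0091, 0.0074]
eef_rot: [[0.848, -0.529, 0.001], [-0.529, -0.848, -0.0], [0.001, -0.0, -1.0]]
ft_force: [0.5, 0.4, 0.3]
opening: 0.657
grasp_force: 0.0
time: 21.05
ee_pos: [0.6545, -0.0092, 0.0072]
eef_rot: [[0.848, -0.53, 0.001], [-0.53, -0.848, -0.0], [0.001, -0.0, -1.0]]
ft_force: [-1.6, 0.1, 7.6]
opening: 0.392
grasp_force: 20.0
```

```bash
python3 -m pendant '[[0,0,2,0,0,0],[0,0,5,0,0,0],[0,0,8,0,0,0],[-3,1,10,0,0,0.1],[-7,2,10,0,0,0.2],[-11,3,10,0,0,0.3],[-14,5,10,0,0,0.4],[-18,7,10,0,0,0.5],[-21.5,8.5,10,0,0,0.595],[-23.74,9.8,10,0,0,0.595],[-23.74,9.8,8.5,0,0,0.595],[-23.74,9.8,8.5,0,0,0.595]]'; python3 -m pendant '[[0,0,0,0,0,0],[0,0,0,0,0,0],[0,0,0,0,0,0]]'
```

```text
time: 22.05
ee_pos: [0.415, 0.0894, 0.0907]
eef_rot: [[0.999, 0.038, -0.001], [0.038, -0.999, -0.0], [-0.001, 0.0, -1.0]]
ft_force: [1.0, -0.3, -0.0]
opening: 0.39
grasp_force: 20.0
time: 22.3
ee_pos: [0.4178, 0.0886, 0.0918]
eef_rot: [[0.999, 0.036, 0.001], [0.036, -0.999, 0.0], [0.001, -0.0, -1.0]]
ft_force: [0.4, -0.1, -1.0]
opening: 0.389
grasp_force: 20.0
```

```bash
python3 -m pendant '[[-0.04,0.02,-1.2,0,0,0],[-0.04,0.02,-1.9,0,0,0],[-0.04,0.02,-2.25,0,0,0],[-0.04,0.02,-2.4,0,0,0],[-0.04,0.02,-2.45,0,0,0],[-0.04,0.02,-2.45,0,0,0]]'
python3 -m pendant '[[0,0,0,0,0,0],[0,0,0,0,0,0],[0,0,0,0,0,0],[0,0,0,0,0,0],[0,0,3,0,0,0],[0,0,7,0,0,0],[0,0,11,0,0,0],[0,0,15,0,0,0],[0,0,16.5,0,0,0],[0,0,16.5,0,0,0],[0,0,16.5,0,0,0],[0,0,16.5,0,0,0]]' 5.5
python3 wfit.py top 0.424 0.0891 2.1 0.06;python3 - <<'E'
import cv2
cv2.imwrite('pics/c5.png',cv2.resize(cv2.imread('pics/w_top_0.06.png')[80:230,180:330],(600,600)))
E
```

```text
time: 22.8
ee_pos: [0.4162, 0.0889, 0.0671]
eef_rot: [[0.999, 0.037, -0.0], [0.037, -0.999, -0.0], [-0.0, 0.0, -1.0]]
ft_force: [-0.4, -0.3, 2.0]
opening: 0.386
grasp_force: 20.0
time: 23.8
ee_pos: [0.4157, 0.089, 0.2313]
eef_rot: [[0.999, 0.037, -0.001], [0.037, -0.999, -0.0], [-0.001, 0.0, -1.0]]
ft_force: [-0.8, 0.2, 1.0]
opening: 0.605
grasp_force: 0.0
top [0.4232 0.0879] yaw -0.24 iou 0.541 area 2563.875 1386.6244111967972
grip [0.4152 0.088 ] ee [0.4157 0.089  0.2313] toolyaw 2.11 shift cm [-0.05 -0.11]
```

View pics/c5.png

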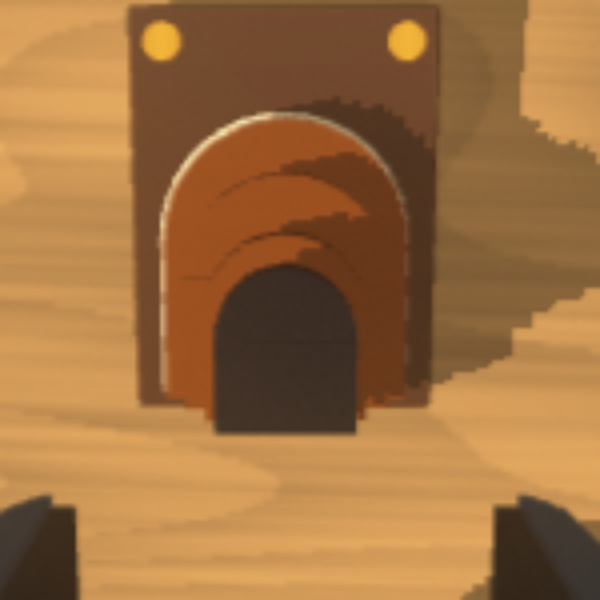

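The top piece is centred, corners at (214,433) and (356,433). Now I'll check its edge and go over the weight.

```bash
python3 - <<'E'
from h import *
c=camera_params('wrist')
f=lambda a,b,z:ray(c,180+a/4-.37,80+b/4-.37,z).round(4)
print('topedge',f(214,434,.07),f(356,434,.07))
E
python3 -m pendant '[[0,-4,0,0,0,0],[0,-8,0,0,0,0],[0,-12,0,0,0,0],[0,-16,0,0,0,0],[0,-20,0,0,0,0],[-1,-24,0,0,0,0],[-2,-28,0,0,0,0],[-3,-32,0,0,0,0],[-3.5,-36,0,0,0,0],[-3.5,-38,0,0,0,0],[-3.5,-38,0,0,0,0],[-3.5,-38,0,0,0,0]]' 7
python3 - <<'E'
from h import *
c=camera_params('wrist');s=arm.state();im=grab_frame('wrist');cv2.imwrite('pics/ww.png',im[:,:,::-1]);U=up(cv2.GaussianBlur(im,(0,0),.6)).astype(float)
uv=proj(c,np.array([[.38,-.29,.03]]))[0];print(uv,s['ee_pos'])
m=((U.max(2)-U.min(2))/(U.max(2)+1)<.3).astype(np.uint8);m=pick(cv2.morphologyEx(m,cv2.MORPH_OPEN,np.ones((9,9))),uv*S)
sh,h=SH['weight'];p,q=fit(c,m,sh,0,h,(.38,-.29),[0.]);print(p,q,m.sum()/16)
cv2.imwrite('pics/c6.png',cv2.resize(im[80:230,180:330,::-1],(600,600)))
E
```

```text
topedge [0.4006 0.1061] [0.402  0.0702]
time: 24.85
ee_pos: [0.3806, -0.2914, 0.2305]
eef_rot: [[0.999, 0.035, -0.002], [0.035, -0.999, 0.002], [-0.002, -0.002, -1.0]]
ft_force: [0.2, 1.4, -0.8]
opening: 0.768
grasp_force: 0.0
[249.68100057 167.72786908] [ 0.38056468 -0.29137919  0.23053664]
[ 0.38259684 -0.28820062  0.23886566] 0.8812647361102715 911.0625
```

View pics/c6.png

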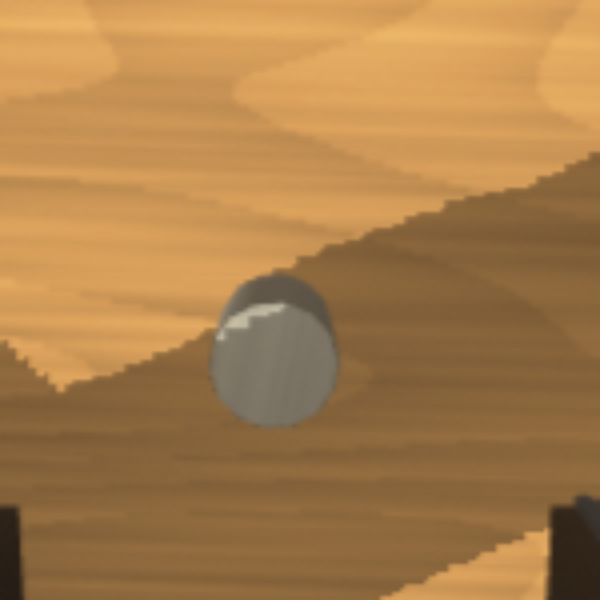

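The crop shows the steel weight's top face, a circle centred at (275,363) with radius ~63. I'll locate it from that.

Run:
```python
from h import *
c=camera_params('wrist');s=arm.state()
f=lambda a,b,z:ray(c,180+a/4-.37,80+b/4-.37,z).round(4)
print(f(275,364,.06),'dia',f(211,364,.06)-f(338,364,.06),f(275,302,.06)-f(275,427,.06),f(275,272,0)-[.017,0],s['ee_pos'])
```

```text
[ 0.3825 -0.2877] dia [-0.0012  0.0326] [0.0327 0.0011] [ 0.3818 -0.2866] [ 0.38067475 -0.29034596  0.23071926]
```

```bash
python3 -m pendant '[[0.17,0.3,-4,0,0,0],[0.17,0.3,-8,0,0,0],[0.17,0.3,-12,0,0,0],[0.17,0.3,-15,0,0,0],[0.17,0.3,-18,0,0,0],[0.17,0.3,-20,0,0,0],[0.17,0.3,-21,0,0,0],[0.17,0.3,-21,0,0,0],[0.17,0.3,-21,0,0,0],[0.17,0.3,-21,0,0,0]]'
python3 -m pendant '[[0,0,0,0,0,0],[0,0,0,0,0,0],[0,0,0,0,0,0],[0,0,0,0,0,0],[0,0,0,0,0,0],[0,0,0,0,0,0],[0,0,0,0,0,0],[0,0,0,0,0,0],[0,0,0,0,0,0],[0,0,0,0,0,0]]' 2.8 30
```

```text
time: 25.73
ee_pos: [0.3833, -0.2875, 0.0226]
eef_rot: [[0.999, 0.038, 0.0], [0.038, -0.999, -0.0], [0.0, 0.0, -1.0]]
ft_force: [0.2, 0.2, 0.4]
opening: 0.768
grasp_force: 0.0
time: 26.57
ee_pos: [0.383, -0.2881, 0.022]
eef_rot: [[0.999, 0.037, 0.0], [0.037, -0.999, -0.0], [0.0, 0.0, -1.0]]
ft_force: [-1.2, -1.2, 4.8]
opening: 0.36
grasp_force: 30.0
```

```bash
python3 -m pendant '[[0,0,3,0,0,0],[0,0,7,0,0,0],[0,0,11,0,0,0],[0,3,12,0,0,0],[0.5,7,12,0,0,0],[1,11,12,0,0,0],[1.5,15,12,0,0,0],[2,19,12,0,0,0],[2.5,23,12,0,0,0],[3,27,12,0,0,0],[3.5,30,12,0,0,0],[4,33,12,0,0,0]]' >/dev/null
python3 -m pendant '[[0.04,2,0,0,0,0],[0.04,3.7,0,0,0,0],[0.04,4.7,0,0,0,0],[0.04,4.7,-1.5,0,0,0],[0.04,4.7,-3,0,0,0],[0.04,4.7,-3,0,0,0],[0.04,4.7,-3,0,0,0],[0.04,4.7,-3,0,0,0]]';python3 -m pendant '[[0,0,0,0,0,0]]'
```

```text
time: 28.23
ee_pos: [0.4235, 0.0888, 0.1123]
eef_rot: [[0.999, 0.036, -0.0], [0.036, -0.999, 0.0], [-0.0, -0.0, -1.0]]
ft_force: [-0.2, -1.3, -4.2]
opening: 0.368
grasp_force: 30.0
time: 28.32
ee_pos: [0.4238, 0.0888, 0.1126]
eef_rot: [[0.999, 0.036, 0.001], [0.036, -0.999, 0.0], [0.001, -0.0, -1.0]]
ft_force: [-0.8, -0.4, -4.3]
opening: 0.368
grasp_force: 30.0
```

Weight 20 mm above contact; lowering until the force shows contact.

```bash
python3 -m pendant '[[0,0,-0.8,0,0,0],[0,0,-1.4,0,0,0],[0,0,-1.7,0,0,0],[0,0,-1.85,0,0,0],[0,0,-1.95,0,0,0],[0,0,-1.95,0,0,0],[0,0,-1.95,0,0,0]]'; python3 -m pendant '[[0,0,-0.04,0,0,0],[0,0,-0.04,0,0,0]]'
```

```text
time: 28.9
ee_pos: [0.4234, 0.0891, 0.0924]
eef_rot: [[0.999, 0.037, 0.0], [0.037, -0.999, 0.0], [0.0, -0.0, -1.0]]
ft_force: [-0.1, 0.6, -5.2]
opening: 0.366
grasp_force: 30.0
time: 29.07
ee_pos: [0.4235, 0.0891, 0.0921]
eef_rot: [[0.999, 0.037, 0.0], [0.037, -0.999, 0.0], [0.0, -0.0, -1.0]]
ft_force: [-0.5, 0.0, -5.6]
opening: 0.367
grasp_force: 30.0
```

```bash
for i in 1 2 3; do python3 -m pendant '[[0,0,-0.04,0,0,0],[0,0,-0.04,0,0,0]]' | grep -E 'ee_pos|ft_force'; done
```

```text
ee_pos: [0.4235, 0.0891, 0.092]
ft_force: [-3.7, -0.0, 6.5]
ee_pos: [0.4236, 0.0891, 0.0919]
ft_force: [-4.1, -1.0, 17.6]
ee_pos: [0.4237, 0.0891, 0.0919]
ft_force: [-4.4, -0.8, 27.4]
```

```bash
python3 -m pendant '[[0,0,0.08,0,0,0],[0,0,0.08,0,0,0],[0,0,0.08,0,0,0]]' | grep ft; python3 -m pendant '[[0,0,0,0,0,0],[0,0,0,0,0,0],[0,0,0,0,0,0],[0,0,0,0,0,0],[0,0,0,0,0,0],[0,0,1,0,0,0],[0,0,3,0,0,0],[0,0,6,0,0,0],[0,0,10,0,0,0],[0,0,14,0,0,0],[0,0,16,0,0,0],[0,0,16,0,0,0]]' 6
python3 -m pendant '[[0,-4,0,0,0,0],[0,-8,0,0,0,0],[0,-12,0,0,0,0],[0,-16,0,0,0,0],[0,-20,0,0,0,0],[0,-24,0,0,0,0],[0,-24,0,0,0,0],[0,-24,0,0,0,0]]' | grep ee_pos
python3 - <<'E'
import cv2
from h import *
t=cv2.resize(grab_frame('top')[110:260,80:400,::-1],(800,375));s=cv2.resize(grab_frame('side')[100:260,150:300,::-1],(400,427))
cv2.imwrite('pics/c7.png',np.vstack([t[:,:],np.zeros((10,800,3),np.uint8),]+[np.hstack([s,np.zeros((427,400,3),np.uint8)])])[:,:][:600] if 0 else np.hstack([cv2.resize(t,(480,225)),cv2.resize(s,(240,256))[:225]]))
cv2.imwrite('pics/side1.png',cv2.resize(grab_frame('side')[120:300,120:360,::-1],(800,600)))
E
```

```text
ft_force: [-2.2, 0.4, 11.0]
time: 30.82
ee_pos: [0.4255, 0.0892, 0.2559]
eef_rot: [[0.999, 0.037, 0.007], [0.037, -0.999, 0.001], [0.007, -0.0, -1.0]]
ft_force: [0.7, 0.3, 0.4]
opening: 0.657
grasp_force: 0.0
ee_pos: [0.4229, -0.1527, 0.2509]
```

View pics/c7.png

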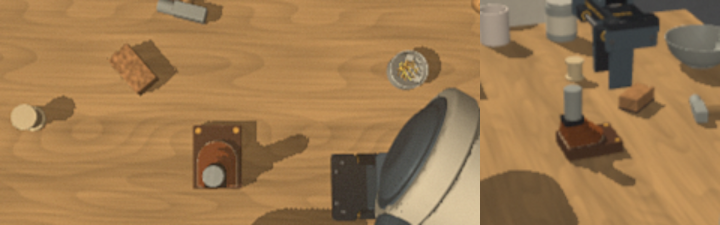

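The weight stands on the stack and the bystanders are in place. My last picture is a closer check with the expected outlines drawn.

Run:
```python
from h import *
P=[]
for n,b in(('side',np.array([0,0])),('top',np.array([.0011,-.0011]))):
    c=camera_params(n);im=np.ascontiguousarray(grab_frame(n)[:,:,::-1]);u,v=proj(c,np.array([[.43,.089,.06]]))[0].astype(int)
    k=6;A=cv2.resize(im[v-45:v+45,u-33:u+33],None,fx=k,fy=k,interpolation=cv2.INTER_CUBIC);B=A.copy()
    for sh,xy,z0,z1 in((D(42,36),(.4239,.0891),.06,.07),(circ(34),(.4239,.0891),.07,.13),(D(48,42),(.4269,.0892),.048,.06)):
        h=(hull(c,sh,[xy[0]+b[0],xy[1]+b[1],.037],z0,z1)-[u-33,v-45]+.5)*k
        cv2.polylines(B,[h.round().astype(int)],True,(0,255,0),1)
    P+=[A,B] if n=='side' else [B]
o=np.hstack(P);print(o.shape);cv2.imwrite('pics/c8.png',cv2.resize(o,(800,int(o.shape[0]*800/o.shape[1]))))
```

```text
(540, 1188, 3)
```

View pics/c8.png

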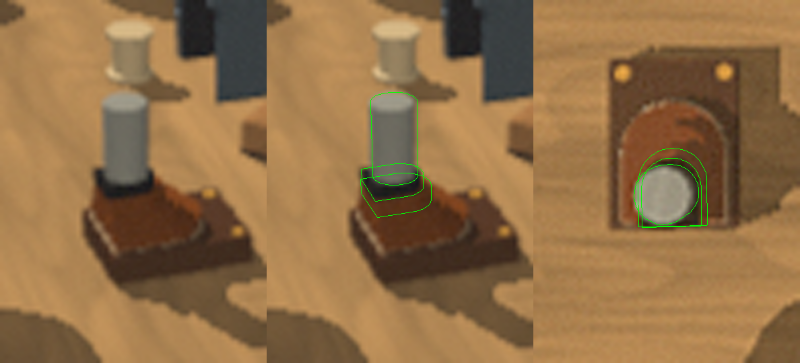

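The weight stands upright on the middle of the top piece. It spans columns 102-149, and the black piece under it spans 93-153. Both agree with the predicted outlines to about 2 mm.

```bash
python3 -c "
from station import job
print(job.close_job())"
```

```text
the job is handed in; nothing more can be done
None
```

The heel is built on the outline in the order asked, the steel weight stands upright on the top piece, and the job is handed in at about 32 s; by my camera checks the straight edges are flush to about 2 mm, and the nail tin, sanding block and thread spool were left alone.

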